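# Press a glued-up wooden block in a ratchet-knob glue press

### The arm

A 6-joint arm with a two-finger parallel gripper is mounted at the origin on the work surface. World frame = base frame: x ahead of the robot, y to its left, z up, the work surface at z = 0. Lengths are in m, angles in degrees, forces in N, time in s.
With the tool pointing down it reaches from about 0.325 to 0.85 m from the base axis. Payload 15.5 kg.
Tool frame: the origin (TCP) lies at the very end of the fingers, on their centre line; the grasp point (between the pads) lies arm.grip_depth behind it (arm.grip_depth is the distance from the TCP to the grasp point, in m); z points along the fingers, y is the direction in which the jaws open and shut (so a half turn about z gives the same grasp; the last joint's range is limited). The gripper opens to 91 mm and grips with 3 to 60 N. Pads are 32 mm wide; open, the fingers measure 118 mm over their backs; the gripper's body (76 mm by 178 mm) begins 60 mm behind the grasp point.
Start: joints at [66.148, 28.281, 77.091, -0, 74.628, -5.472], TCP at [0.197, 0.593, 0.214] pointing down, gripper open.
Joint ranges: [-166.48, 166.48], [-47.26, 123.95], [12.59, 153.08], [-70.14, 250.14], [6.76, 159.57], [-176.63, 176.63]. Speed limits (degrees/s): [108.29, 108.29, 147.25, 172.46, 172.46, 172.46].

### API

Orientations are given as a 3x3 rotation matrix whose columns are the frame's x, y, z axes.
In Python, from rig import arm gives the robot as it stands. Calls block until the motion is done:
- arm.move_to(position, orientation): joint-space move of the TCP to a pose.
- arm.move_l(position, orientation=None, feed=0.15): straight line of the TCP; orientation=None keeps the orientation; feed is the mean speed in m/s.
- arm.move_joints(angles): joint-space move.
- arm.grip(opening): finger opening in m; the grip force is fixed at half the most; returns when the fingers have stopped.
- arm.sleep(seconds).
- arm.solve_ik(position, orientation): joint angles nearest the present ones, or None.
- arm.snapshot(name): name is "side" or "top" or "wrist"; returns the picture (480x640x3 uint8, red, green, blue); there is no depth.
- arm.get_calibration(name): a dict with "intrinsics" (3x3 intrinsics, pixels), "cam_to_world" (4x4, takes a point from camera to world coordinates). Camera axes: x right, y down, z forward; pixel columns grow to the right and rows downward; lengths in m; the calibration is good to about 2 mm. A picture is of the moment at which its call begins: read the wrist's pose just before it. get_calibration takes no time and is no camera call; for the wrist camera it gives the pose at the moment of the call.
A pose or a line that the arm cannot do raises arm.Unreachable and nothing moves.
- arm.sign_off(): hands the job in, once; it reports no verdict.
Readings, each from a call of its own:
- arm.current_t(): time.
- arm.current_joint_positions(): joint angles.
- arm.current_dq(): joint speeds.
- arm.current_tau(): joint torques, N m.
- arm.current_ee_pos(): TCP position.
- arm.current_tool_rot(): TCP orientation.
- arm.current_force(): force on the tool from outside, world axes, zero at the start.
- arm.current_torque(): the same for the moment, N m.
- arm.current_width(): finger opening in m.
Only numpy, scipy, OpenCV 4.12 (cv2) and the standard library are available. Lean on these libraries where they do the work, as an engineer would, in place of code of your own. Each camera call takes 0.05 s, during which the arm holds its last target.

### The job

Slide the glued wooden block along between the low guide rails of the glue press, under the bridge, until its end rests against the end stop, without ramming it. Then tighten the round knob on top clockwise until it slips with one or two clicks, no more than three, gripping it no harder than needed and not forcing it sideways, and leave the block clamped with the other things on the table undisturbed.

Things in the scene. Friction and masses are not known exactly. Their poses are not given: they have to be found in the camera images.
- bed (a point): Point on the top of the glue press's plywood bed (16 mm above the table), straight below the knob's axis; the press is fixed to the table. x axis: along the channel, the way the block is slid in; y across; z up. In this frame (mm) the bed spans x -200 to 80, y -70 to 70. The bridge: posts at y 43 to 61 either side, a crossbar (x -18 to 18, y -61 to 61) 80 to 102 above the bed.
- stop (a point): Centre of the face of the steel end stop, 55 mm past bed along the channel, 17 mm above the bed; 66 mm wide, 34 mm high. Same axes as bed. With the block's end against it, the block's centre is 85 mm short of this point along x.
- mouth (a point): Middle of the channel's open end on the bed, 65 mm before bed; same axes. From here a flare 20 mm long narrows to the channel between two steel rails 14 mm high, 47 mm apart inside, that run to the stop. The bed goes on 135 mm in front of this point.
- block_mid (a point): Centre of the block to be pressed: two strips glued face to face, pale wood below, brown above; 170 mm long (x axis; either end may go in first), 44 mm wide (y), 40 mm high (z up), 140 to 280 g. It starts flat on the table. Home against the stop, its outer 97 mm stick out in front of the bridge, free to be held.
- foot_face (a point): Centre of the underside of the steel foot, a 32 mm disc on a stiff spring under the bridge. Once it bears, 0.5 to 0.9 rad more brings the knob to its slipping torque. It goes straight down as the knob is turned clockwise: 3 mm per radian. It starts 2 to 6 mm above the top of a block that lies on the bed (40 mm above the bed).
- knob_mid (a point): Middle (half-way up) of the black ribbed knob on top of the bridge: 48 mm diameter, 36 mm high, axis upright, underside 8 mm above the crossbar. It turns in place. Clockwise from above tightens, anticlockwise loosens. Turning takes 0.25 N m; it slips at about 0.4 N m, the torque dropping at each click. A 30 N grip is enough, over 40 N a needless squeeze. x axis: towards the white mark.
- knob (a joint): Angle in rad by which the knob has slipped on its spindle, clockwise positive. 0 while both turn together; each click of the ratchet adds 0.785 (eight clicks a turn), and the knob springs on into the next notch. Turned in jerks or faster than about 1.5 rad/s it may slip before the foot is tight.

How it is judged:
By the outcome, as a careful person would: the job done as asked, in the order asked, and still so for the second after the job is handed in, with the robot touching nothing.
It also fails if it takes over 69 s, if anything falls off the work surface, if the arm or the gripper's body presses on something with over 40 N, if the wrist force passes 120 N, or if a joint passes its speed limit or range.

## Working session

There is one attempt and no reset: what is moved stays moved. The work goes in short steps, each a Python script; the robot and the scene stay as the last script left them, time stands still between calls to the robot, and variables do not carry over. Pictures are saved under pics/ and viewed, and the job is handed in when it is done.

```bash
ls -la; mkdir -p pics
python3 - <<'E'
from rig import arm
import cv2,numpy as np
for n in ["side","top","wrist"]:
    c=arm.get_calibration(n); print(n,np.round(c["intrinsics"],1).tolist(),np.round(c["cam_to_world"],3).tolist())
    cv2.imwrite(f"pics/{n}0.png",cv2.cvtColor(arm.snapshot(n),cv2.COLOR_RGB2BGR))
print(arm.grip_depth,arm.current_t(),arm.current_width(),arm.current_force(),arm.current_tool_rot())
E
```

```text
total 12
drwxr-xr-x  3 agent agent 4096 Dec  6 03:37 .
drwxr-xr-x 23 root  root  4096 Dec  6 03:37 ..
drwxr-xr-x  2 agent agent 4096 Dec  6 03:37 pics
side [[457.7, 0.0, 322.3], [0.0, 457.7, 240.0], [0.0, 0.0, 1.0]] [[-0.801, -0.347, 0.488, 0.231], [-0.599, 0.489, -0.634, 0.411], [-0.018, -0.8, -0.6, 0.546], [0.0, 0.0, 0.0, 1.0]]
top [[445.7, 0.0, 315.6], [0.0, 445.7, 242.3], [0.0, 0.0, 1.0]] [[0.01, -0.993, 0.117, 0.479], [-1.0, -0.013, -0.02, -0.047], [0.021, -0.117, -0.993, 0.879], [0.0, 0.0, 0.0, 1.0]]
wrist [[428.1, 0.0, 314.9], [0.0, 428.1, 248.8], [0.0, 0.0, 1.0]] [[0.316, 0.919, 0.235, 0.131], [0.949, -0.305, -0.08, 0.615], [-0.002, 0.248, -0.969, 0.383], [0.0, 0.0, 0.0, 1.0]]
0.0188 0.15 0.09132999195805543 [-0.50293091  0.39486276  0.33697597] [[-9.48990075e-01  3.15305739e-01 -3.58613633e-04]
 [ 3.15305931e-01  9.48989738e-01 -8.04611523e-04]
 [ 8.66220274e-05 -8.76641355e-04 -9.99999612e-01]]
```

View pics/top0.png

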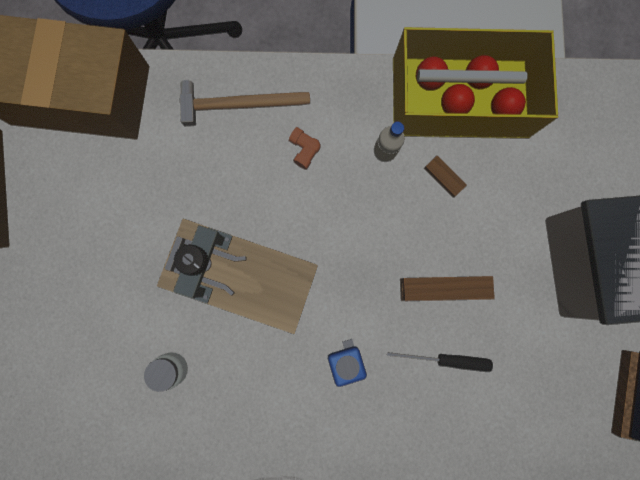

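View pics/side0.png

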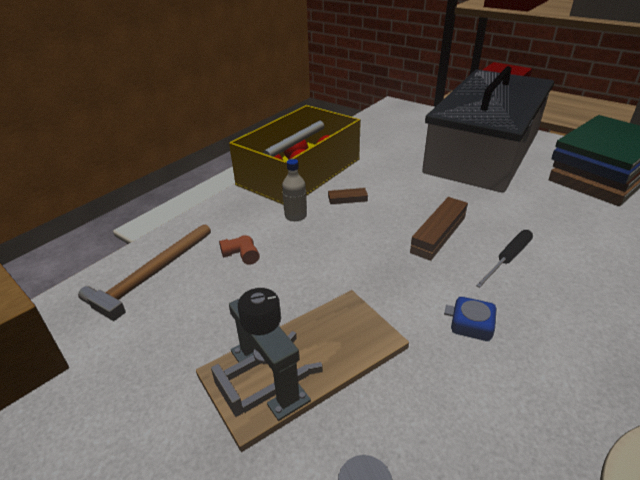

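View pics/wrist0.png

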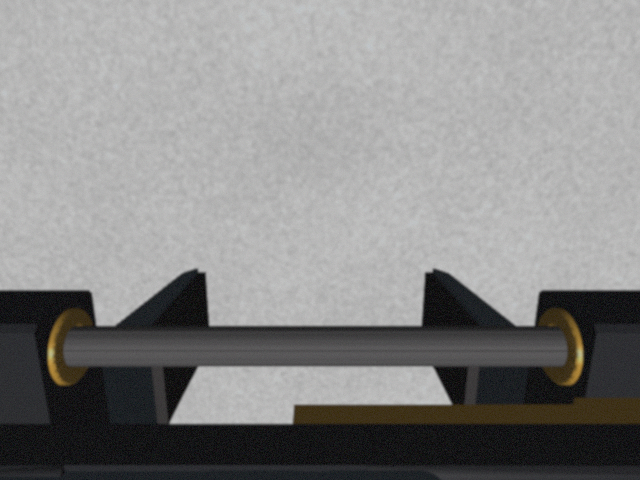

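The top view shows the press with its knob near (190,260), its channel opening toward the lower right, and the bed spanning (158..317, 219..333). The block lies at (448,288). The side view shows the same layout. Next I measure.

```bash
cat > h.py <<'E'
import numpy as np,cv2
from rig import arm
def ray(n,uv,cal=None):
    c=cal or arm.get_calibration(n);K=np.array(c["intrinsics"]);T=np.array(c["cam_to_world"])
    d=T[:3,:3]@np.linalg.inv(K)@np.array([uv[0],uv[1],1.]);return T[:3,3],d
def onz(n,uv,z,cal=None):
    o,d=ray(n,uv,cal);return o+d*(z-o[2])/d[2]
def proj(n,p,cal=None):
    c=cal or arm.get_calibration(n);K=np.array(c["intrinsics"]);T=np.array(c["cam_to_world"])
    q=K@(T[:3,:3].T@(np.asarray(p)-T[:3,3]));return q[:2]/q[2]
E
python3 - <<'E'
from h import *
im=cv2.imread("pics/top0.png");hsv=cv2.cvtColor(im,cv2.COLOR_BGR2HSV)
for p in [(448,288),(280,290),(190,250),(403,290),(350,200)]: print(p,hsv[p[1],p[0]])
# block
m=cv2.inRange(hsv,(0,60,20),(25,255,255));
b=np.zeros_like(m);b[265:315,390:505]=m[265:315,390:505]
c=max(cv2.findContours(b,0,2)[0],key=cv2.contourArea);r=cv2.minAreaRect(c);bx=cv2.boxPoints(r);print("block",r)
P=np.array([onz("top",q,.04) for q in bx]);print(P.round(4),np.linalg.norm(np.diff(P,axis=0),axis=1))
b=np.zeros_like(m);mm=cv2.inRange(hsv,(8,40,60),(25,255,255));b[210:340,150:325]=mm[210:340,150:325]
b=cv2.morphologyEx(b,cv2.MORPH_CLOSE,np.ones((3,3)))
cs=[c for c in cv2.findContours(b,0,2)[0] if cv2.contourArea(c)>50];hull=cv2.convexHull(np.vstack(cs))
r=cv2.minAreaRect(hull);print("bed",r)
ap=cv2.approxPolyDP(hull,6,True)[:,0];print(ap)
P=np.array([onz("top",q,.016) for q in ap]);print(P.round(4),np.linalg.norm(np.diff(P,axis=0,append=P[:1]),axis=1))
v=im.copy();cv2.drawContours(v,[hull],-1,(0,255,0),1)
v=np.hstack([cv2.resize(v[200:345,140:330],None,fx=4,fy=4,interpolation=2)]);cv2.imwrite("pics/z1.png",v)
v=im.copy();cv2.polylines(v,[np.int32(bx)],True,(0,255,0),1);cv2.imwrite("pics/z2.png",cv2.resize(v[260:320,385:515],None,fx=6,fy=6,interpolation=2))
E
```

```text
(448, 288) [ 14 116  86]
(280, 290) [ 18  73 118]
(190, 250) [10 16 48]
(403, 290) [10 77 50]
(350, 200) [ 30   6 137]
block ((447.0130310058594, 288.1497497558594), (22.895421981811523, 92.12156677246094), 88.85424041748047)
[[ 0.5132 -0.2247  0.04  ]
 [ 0.5187 -0.4     0.04  ]
 [ 0.4756 -0.3993  0.04  ]
 [ 0.4704 -0.2251  0.04  ]] [0.17537236 0.04304818 0.17431835]
bed ((236.927734375, 275.5095520019531), (145.71783447265625, 73.18490600585938), 19.025604248046875)
[[317 266]
 [294 333]
 [157 285]
 [182 219]]
[[ 0.5349 -0.0671  0.016 ]
 [ 0.4068 -0.0246  0.016 ]
 [ 0.4949  0.2388  0.016 ]
 [ 0.6235  0.197   0.016 ]] [0.13491591 0.2777829  0.13519213 0.27863212]
```

View pics/z1.png

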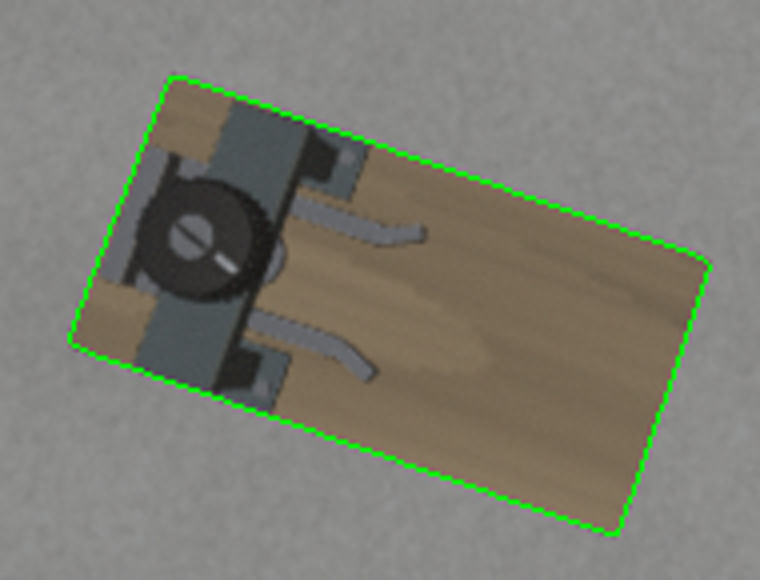

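View pics/z2.png

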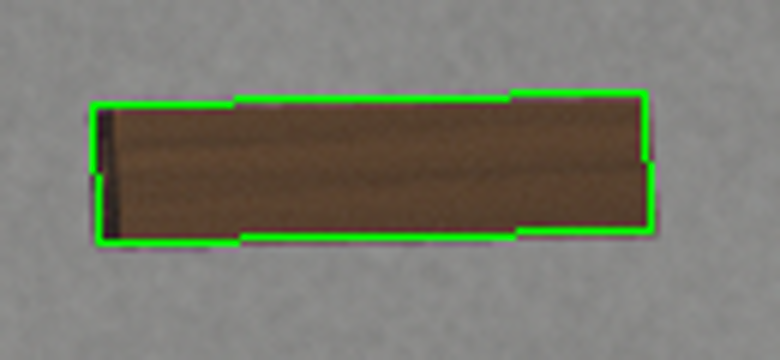

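The bed outline measures 278 x 135 mm, which fits the given 280 x 140. The block's top is about 170 x 43 mm once I discount the dark end face at u 401–404. Now I'll refine these, cross-check against the side view and check IK.

```bash
cat >> h.py <<'E'
def R_down(xdir):
    x=np.array([xdir[0],xdir[1],0.]);x/=np.linalg.norm(x);z=np.array([0,0,-1.]);return np.stack([x,np.cross(z,x),z],1)
E
python3 - <<'E'
from h import *
ap=np.array([[317,266],[294,333],[157,285],[182,219]],float)
c=ap.mean(0); ap=c+(ap-c)*1.005+0.0
P=np.array([onz("top",q,.016) for q in ap])
a=(P[0]+P[1])/2;b=(P[2]+P[3])/2;d=b-a;d/=np.linalg.norm(d);bed=(a+b)/2+.06*d
print("bed",bed,"dir",d,np.degrees(np.arctan2(d[1],d[0])))
n=np.array([-d[1],d[0],0])
im=cv2.imread("pics/side0.png");it=cv2.imread("pics/top0.png")
def pt(x,y,z):return bed+d*x/1e3+n*y/1e3+np.array([0,0,z/1e3])
Q=[pt(*q) for q in [(-200,-70,0),(-200,70,0),(80,70,0),(80,-70,0),(0,0,146),(24,0,146),(-24,0,146),(0,24,146),(0,-24,146),(55,33,34),(55,-33,34),(-18,61,102),(-18,-61,102),(18,61,102),(18,-61,102)]]
cb=(onz("top",(404.5,289.3),.04)+onz("top",(494,287.3),.04))/2;e=onz("top",(404.5,289.3),.04)-onz("top",(494,287.3),.04)
print("block",cb,e,np.linalg.norm(e));e/=np.linalg.norm(e);f=np.array([-e[1],e[0],0])
Q+=[cb+e*s*.085+f*t*.022 for s in(-1,1) for t in (-1,1)]
for I,nm in((im,"side"),(it,"top")):
    for q in Q: cv2.circle(I,tuple(np.int32(np.round(proj(nm,q)))),1,(0,255,0),-1)
cv2.imwrite("pics/s1.png",cv2.resize(im[180:450,180:490],None,fx=2.5,fy=2.2));cv2.imwrite("pics/t1.png",cv2.resize(it[200:345,140:330],None,fx=4,fy=4))
np.savez("geo.npz",bed=bed,d=d,cb=cb,e=e)
for nm,p,x in [("grasp",cb-e*.055+[0,0,-.032],-e),("home",pt(-85,0,8),-d),("pre",pt(-200,0,100),-d)]:
  for s in(1,-1): 
    q=arm.solve_ik(p,R_down(s*x)); print(nm,s,p.round(3),None if q is None else np.round(q,0))
for ang in range(0,360,30):
    q=arm.solve_ik(pt(0,0,112),R_down([np.cos(np.radians(ang)),np.sin(np.radians(ang))]));print(ang,None if q is None else np.round(q,0))
E
```

```text
bed [0.53408431 0.1429162  0.016     ] dir [0.31756257 0.94823732 0.        ] 71.48441658590473
block [ 0.49419109 -0.31649499  0.04      ] [-0.00555643  0.16986435  0.        ] 0.16995520498075742
grasp 1 [ 0.496 -0.371  0.008] [-42.  42.  88.  -0.  50. 136.]
grasp -1 [ 0.496 -0.371  0.008] [-42.  42.  88.  -0.  50. -44.]
home 1 [0.507 0.062 0.024] [   0.   35.  104.   -0.   41. -161.]
home -1 [0.507 0.062 0.024] [  0.  35. 104.  -0.  41.  19.]
pre 1 [ 0.471 -0.047  0.116] [ -13.   24.  105.   -0.   51. -174.]
pre -1 [ 0.471 -0.047  0.116] [-13.  24. 105.  -0.  51.   6.]
0 [ 9. 28. 93. -0. 59. 99.]
30 [ 9. 28. 93. -0. 59. 69.]
60 [ 9. 28. 93. -0. 59. 39.]
90 [ 9. 28. 93. -0. 59.  9.]
120 [  9.  28.  93.  -0.  59. -21.]
150 [  9.  28.  93.  -0.  59. -51.]
180 [  9.  28.  93.  -0.  59. -81.]
210 [   9.   28.   93.   -0.   59. -111.]
240 [   9.   28.   93.   -0.   59. -141.]
270 [   9.   28.   93.   -0.   59. -171.]
300 [  9.  28.  93.  -0.  59. 159.]
330 [  9.  28.  93.  -0.  59. 129.]
```

View pics/s1.png

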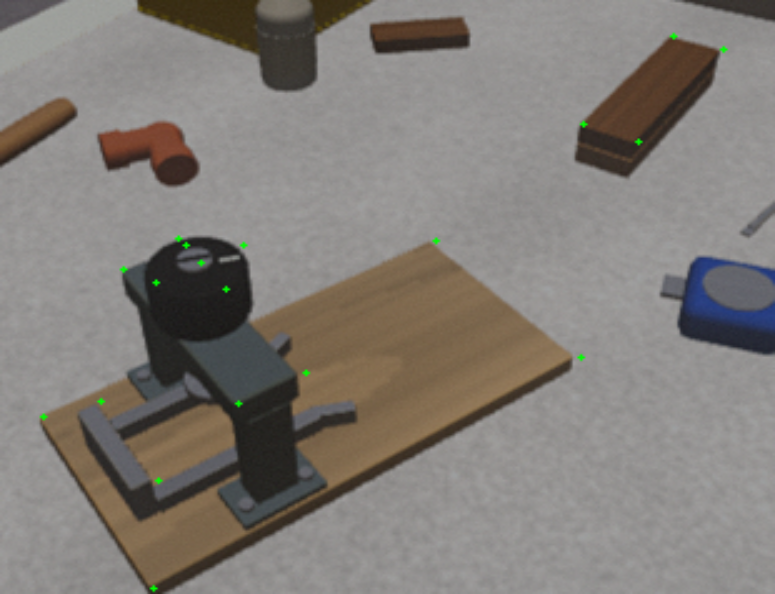

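View pics/t1.png

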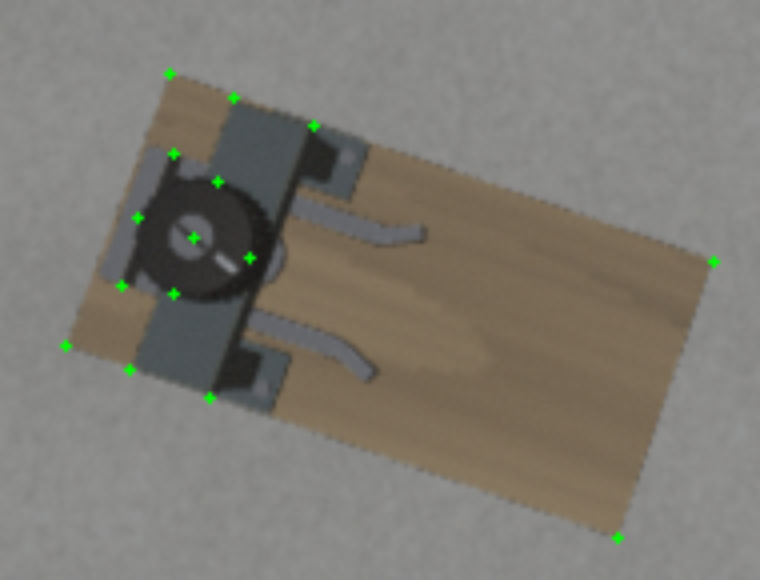

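Projections agree within about 2 mm in both views. I'll grasp the block near its +y end, with the tool x axis (camera side) toward its outer end, so the camera stays away from the bridge.

Run:
```python
from h import *
g=np.load("geo.npz");cb,e,bed,d=g["cb"],g["e"],g["bed"],g["d"]
R=R_down(e);p=cb+e*.055;p[2]=.008
t0=arm.current_t()
arm.move_to(p+[0,0,.12],R);print(arm.current_t(),arm.current_force())
arm.move_l(p,R,feed=.15);print(arm.current_t(),arm.current_force(),arm.current_ee_pos(),p)
arm.grip(0.03);print(arm.current_t(),arm.current_width(),arm.current_force())
arm.move_l(p+[0,0,.2],R,feed=.25);print(arm.current_t(),arm.current_width(),arm.current_force(),arm.current_torque())
cv2.imwrite("pics/side2.png",cv2.cvtColor(arm.snapshot("side"),cv2.COLOR_RGB2BGR))
```

```text
3.325 [ 1.0585721   0.11358206 -0.33312261]
4.275 [-0.08355015  0.65163623 -0.13797987] [ 0.49282973 -0.26174694  0.0086629 ] [ 0.49239295 -0.26152439  0.008     ]
5.0583 0.043804629106181 [-0.17691907 -0.24741852  1.63198049]
6.0083 0.04375003281382747 [-0.83312834 -0.0489595  -1.99334523] [0.01991798 0.09780984 0.01934751]
```

View pics/side2.png

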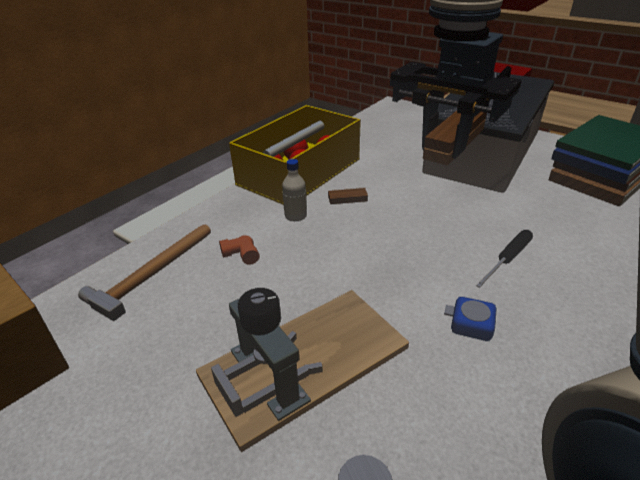

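```bash
python3 - <<'E'
from h import *
g=np.load("geo.npz");bed,d=g["bed"],g["d"]
R=R_down(-d);p=bed-d*.215
p[2]=.16
arm.move_to(p,R);print(arm.current_t(),arm.current_width())
p[2]=.027;arm.move_l(p,R,feed=.15);f0=arm.current_force();print(arm.current_t(),f0,arm.current_ee_pos(),p)
while p[2]>.021:
    p[2]-=.0006;arm.move_l(p,R,feed=.02);f=arm.current_force();print(arm.current_t(),p[2].round(4),arm.current_ee_pos()[2].round(4),(f-f0).round(2))
    if f[2]-f0[2]>3:break
cv2.imwrite("pics/top3.png",cv2.cvtColor(arm.snapshot("top"),cv2.COLOR_RGB2BGR))
cv2.imwrite("pics/side3.png",cv2.cvtColor(arm.snapshot("side"),cv2.COLOR_RGB2BGR))
E
python3 -c "
import cv2
a=cv2.imread('pics/top3.png');cv2.imwrite('pics/t3.png',cv2.resize(a[190:350,140:360],None,fx=3.6,fy=3.6))"
```

```text
8.2417 0.043834642544997485
9.275 [ 0.71445156 -0.43192078 -1.00794281] [ 0.46617848 -0.06106817  0.02754367] [ 0.46580836 -0.06095482  0.027     ]
9.525 0.0264 0.0269 [-1.04  0.82 -0.98]
9.775 0.0258 0.0258 [-0.28  0.89 -0.21]
10.025 0.0252 0.0252 [-0.79  0.26 -0.92]
10.275 0.0246 0.0246 [-0.63  0.77 -1.53]
10.525 0.024 0.024 [-1.   -0.03  0.44]
10.775 0.0234 0.0238 [-4.07 -0.05 12.69]
```

View pics/t3.png

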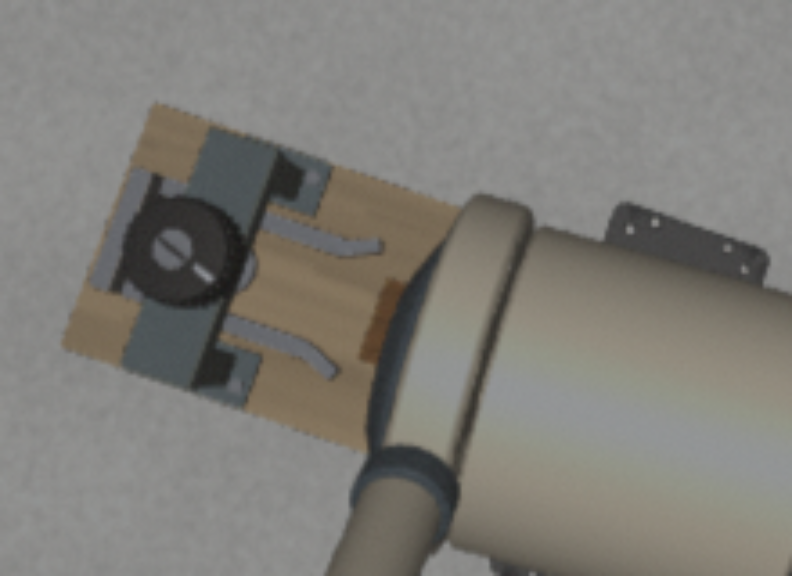

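View pics/side3.png

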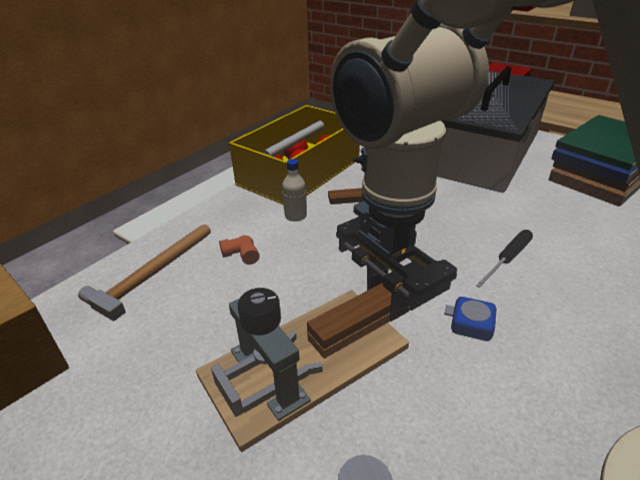

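The block lies flat on the bed in front of the flare with its front end near zoomed (375,318). It is about 1 mm off the channel axis. Now I slide it in with lateral force compliance.

```bash
cat > slide.py <<'E'
from h import *
import sys
g=np.load("geo.npz");bed,d=g["bed"],g["d"];n=np.array([-d[1],d[0],0])
R=R_down(-d);z=.0239
off=0.;x=-.215
f0=np.array([-.1,0,-2.])
p=arm.current_ee_pos()
p=bed+d*x;p[2]=z;arm.move_l(p,R,feed=.02);f0=arm.current_force();print("base",f0.round(2))
while x<-.080:
    st=.005 if x<-.0925 else .0006
    x+=st
    p=bed+d*x+n*off;p[2]=z
    arm.move_l(p,R,feed=.03 if st>.002 else .01)
    f=arm.current_force();fa,fl,fz=f@d,f@n,f[2];tz=arm.current_torque()[2]
    print("%.2f x%.1f off%.2f fa%.1f fl%.1f fz%.1f tz%.2f"%(arm.current_t(),x*1e3,off*1e3,fa,fl,fz,tz))
    if abs(fl)>2: off+=np.clip(fl*.00005,-.0006,.0006)
    if fz>8: z+=.0002
    if (x>-.0925 and fa<-7) or fa<-15 or abs(fl)>30: print("stop");break
print(arm.current_ee_pos(),arm.current_width())
np.savez("st.npz",x=x,off=off,z=z)
cv2.imwrite("pics/top4.png",cv2.cvtColor(arm.snapshot("top"),cv2.COLOR_RGB2BGR))
cv2.imwrite("pics/side4.png",cv2.cvtColor(arm.snapshot("side"),cv2.COLOR_RGB2BGR))
E
python3 slide.py
```

```text
base [-0.83  0.3  -1.56]
11.44 x-210.0 off0.00 fa0.2 fl-0.7 fz-1.4 tz-0.01
11.76 x-205.0 off0.00 fa0.3 fl-0.4 fz-1.4 tz0.06
12.07 x-200.0 off0.00 fa-0.4 fl-0.3 fz-1.8 tz-0.00
12.39 x-195.0 off0.00 fa0.4 fl-0.6 fz-2.1 tz-0.03
12.71 x-190.0 off0.00 fa-0.1 fl-0.4 fz-0.1 tz-0.01
13.03 x-185.0 off0.00 fa1.0 fl-0.5 fz0.7 tz0.01
13.34 x-180.0 off0.00 fa1.8 fl0.3 fz2.1 tz-0.02
13.66 x-175.0 off0.00 fa3.2 fl0.2 fz3.2 tz-0.03
13.97 x-170.0 off0.00 fa2.7 fl0.2 fz5.4 tz-0.04
14.29 x-165.0 off0.00 fa3.2 fl0.1 fz6.3 tz-0.08
14.61 x-160.0 off0.00 fa3.5 fl1.3 fz6.4 tz-0.04
14.93 x-155.0 off0.00 fa2.6 fl0.9 fz5.9 tz-0.03
15.24 x-150.0 off0.00 fa3.2 fl0.6 fz5.9 tz-0.02
15.56 x-145.0 off0.00 fa3.0 fl0.7 fz6.1 tz-0.05
15.88 x-140.0 off0.00 fa3.1 fl0.6 fz5.0 tz-0.08
16.19 x-135.0 off0.00 fa3.2 fl0.8 fz6.2 tz0.03
16.51 x-130.0 off0.00 fa1.3 fl0.9 fz6.3 tz-0.06
16.82 x-125.0 off0.00 fa2.5 fl0.8 fz6.3 tz-0.05
17.14 x-120.0 off0.00 fa2.8 fl1.1 fz6.3 tz-0.07
17.46 x-115.0 off0.00 fa2.7 fl1.4 fz6.1 tz-0.07
17.77 x-110.0 off0.00 fa2.5 fl0.6 fz7.2 tz-0.04
18.09 x-105.0 off0.00 fa2.3 fl0.0 fz6.3 tz-0.06
18.41 x-1
[... 162 characters left out ...]
3 fz5.9 tz-0.01
19.54 x-88.8 off0.11 fa-2.2 fl-0.5 fz5.3 tz-0.04
19.79 x-88.2 off0.11 fa-2.4 fl0.1 fz7.0 tz0.01
20.04 x-87.6 off0.11 fa-3.3 fl0.5 fz5.7 tz-0.03
20.29 x-87.0 off0.11 fa-3.5 fl-0.7 fz6.4 tz-0.01
20.54 x-86.4 off0.11 fa-3.3 fl0.4 fz5.6 tz0.03
20.79 x-85.8 off0.11 fa-3.0 fl0.9 fz7.4 tz-0.01
21.04 x-85.2 off0.11 fa-2.9 fl0.7 fz6.4 tz-0.03
21.29 x-84.6 off0.11 fa-3.4 fl0.3 fz6.3 tz-0.00
21.54 x-84.0 off0.11 fa-3.4 fl-0.3 fz6.4 tz0.03
21.79 x-83.4 off0.11 fa-3.2 fl0.2 fz6.2 tz0.04
22.04 x-82.8 off0.11 fa-3.3 fl0.2 fz6.6 tz-0.03
22.29 x-82.2 off0.11 fa-2.8 fl-0.1 fz6.7 tz-0.02
22.54 x-81.6 off0.11 fa-9.2 fl-0.8 fz7.6 tz-0.04
stop
[0.50777213 0.06500206 0.02394642] 0.04388018468919078
```

```bash
python3 -c "
import cv2
a=cv2.imread('pics/top4.png');b=cv2.imread('pics/side4.png')
cv2.imwrite('pics/t4.png',cv2.hconcat([cv2.resize(a[190:350,140:300],(400,400)),cv2.resize(b[270:450,190:370],(400,400))]))"
```

```text
(no output)
```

View pics/t4.png

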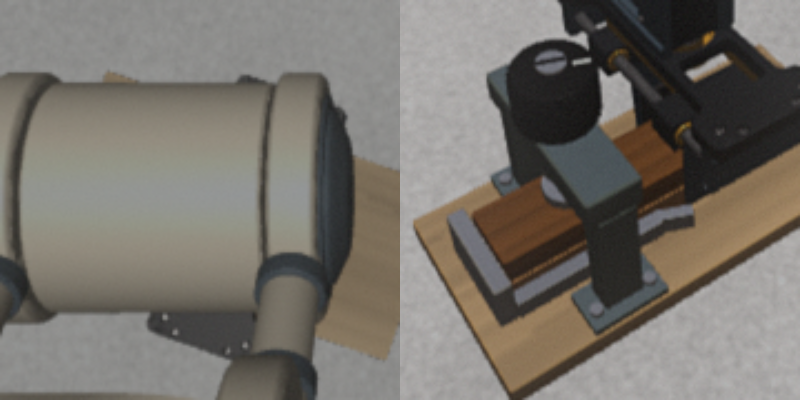

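The side view shows the block's end flush against the stop, and force contact agrees. I'll refine the knob axis from the two views, then release and retreat.

```bash
python3 - <<'E'
from h import *
g=np.load("geo.npz");bed,d=g["bed"],g["d"];n=np.array([-d[1],d[0],0])
for nm,box in (("top",(165,235,215,285)),("side",(232,280,285,340))):
    I=cv2.imread(f"pics/{nm}0.png")[box[1]:box[3],box[0]:box[2]];h=cv2.cvtColor(I,cv2.COLOR_BGR2HSV)
    cv2.imwrite(f"pics/k_{nm}.png",cv2.resize(I,(500,500),interpolation=0))
    m=cv2.inRange(I.max(2),75,255)
    N,l,s,c=cv2.connectedComponentsWithStats(m)
    for i in range(1,N):
        if s[i][4]>8: print(nm,s[i],c[i]+box[:2])
for nm,uv in(("top",(187.5,259.3)),("side",(257.6,298.2))):
    for z in (.162,.165):
        q=onz(nm,uv,z)-bed;print(nm,z,"along %.1f across %.1f"%(q@d*1e3,q@n*1e3))
E
python3 -c "
import cv2
cv2.imwrite('pics/k.png',cv2.hconcat([cv2.resize(cv2.imread('pics/k_top.png'),(400,400)),cv2.resize(cv2.imread('pics/k_side.png'),(400,400))]))"
```

```text
top [   0    0   50   50 1180] [182.76440678 256.49322034]
top [ 36  12  14  38 285] [209.58596491 271.55438596]
top [17 19 11 11 81] [187.38271605 258.83950617]
top [28 28  7  6 19] [195.94736842 265.36842105]
side [   0    0   53   60 1128] [262.32890071 300.71542553]
side [19 13 12  5 38] [256.60526316 294.60526316]
side [19 17 14  6 54] [257.85185185 299.64814815]
side [36 16  8  3 18] [271.61111111 297.11111111]
side [  0  36   7  24 111] [234.11711712 329.9009009 ]
top 0.162 along 1.0 across 0.6
top 0.165 along 0.2 across 0.6
side 0.162 along 1.7 across -3.2
side 0.165 along 2.9 across -0.2
```

View pics/k.png

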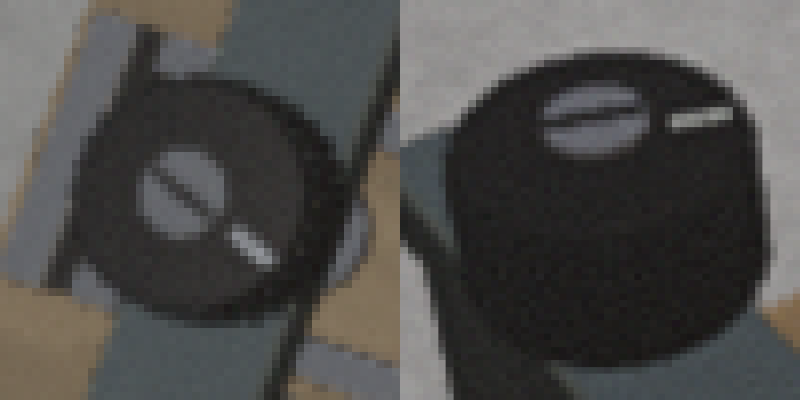

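The screw slot and the white mark start parallel, with centres at top (187.4,258.8) and side (257.5,297.6). That puts the axis within about 2 mm of the estimate. Next: release, then centre over the knob by touch along both axes before gripping.

```bash
cat > knob1.py <<'E'
from h import *
g=np.load("geo.npz");bed,d=g["bed"],g["d"];n=np.array([-d[1],d[0],0])
arm.grip(.062);p=np.array(arm.current_ee_pos());print(arm.current_t(),arm.current_width())
arm.move_l(p+[0,0,.21],None,feed=.25)
k=bed+d*.0018+n*.0003;k[2]=.128
R1=R_down(n);R2=R_down(-d)   # R1: jaws along d ; R2: jaws along n
q=arm.solve_ik(k+[0,0,.08],R1);print(np.round(q,1))
arm.move_to(k+[0,0,.08],R1)
arm.move_l(k,R1,feed=.1);f0=arm.current_force();print(arm.current_t(),f0.round(2),arm.current_ee_pos()-k)
def probe(ax,k,R,f0):
    for w in (.0535,.0515,.050,.049):
        arm.grip(w);f=(arm.current_force()-f0)@ax
        print("w",w,round(arm.current_width(),4),"F %.1f"%f,"t %.2f"%arm.current_t())
        it=0
        while abs(f)>2.5 and it<5:
            k=k+ax*np.sign(f)*min(abs(f)*.00006+.0001,.0008);arm.move_l(k,R,feed=.03);f=(arm.current_force()-f0)@ax;it+=1
            print("   k",((k-bed)@ax*1e3).round(2),"F %.1f"%f)
    return k
k=probe(d,k,R1,f0)
np.save("k.npy",k);print("k",(k-bed)@d*1e3,(k-bed)@n*1e3,arm.current_t(),arm.current_width())
E
python3 knob1.py
```

```text
23.125 0.0621901675041197
[  9.   22.9  87.7  -0.   69.4 -62.5]
26.6417 [-0.34  0.89  0.52] [3.72829238e-04 5.47575246e-05 5.08757439e-04]
w 0.0535 0.0534 F -0.4 t 27.00
w 0.0515 0.0513 F -0.9 t 27.25
w 0.05 0.0502 F -0.7 t 27.49
w 0.049 0.0489 F -0.7 t 27.71
k 1.7999999999999794 0.29999999999999627 27.7083 0.04893865604041257
```

```bash
cat > knob2.py <<'E'
from h import *
g=np.load("geo.npz");bed,d=g["bed"],g["d"];n=np.array([-d[1],d[0],0])
k=np.load("k.npy");R2=R_down(-d)
arm.grip(.058);t=arm.current_t()
arm.move_to(k,R2);print("rot time",arm.current_t()-t,np.round(arm.current_joint_positions(),1),arm.current_ee_pos()-k)
f0=arm.current_force()
for w in (.0515,.049,.047):
    arm.grip(w);f=(arm.current_force()-f0)@n
    print("w",w,round(arm.current_width(),4),"F %.1f"%f,"t %.2f"%arm.current_t())
    it=0
    while abs(f)>2 and it<5:
        k=k+n*np.sign(f)*min(abs(f)*.00005+.0001,.0008);arm.move_l(k,R2,feed=.03);f=(arm.current_force()-f0)@n;it+=1
        print("   k",((k-bed)@n*1e3).round(2),"F %.1f"%f)
arm.grip(.040);print("gripped",arm.current_width(),arm.current_force()-f0,arm.current_torque(),arm.current_t())
np.save("k.npy",k);np.save("f0.npy",f0)
E
python3 knob2.py
```

```text
rot time 1.4583000000000013 [   9.    28.4   93.     0.    58.6 -152.4] [-3.01582019e-05  5.05815930e-06 -1.05420899e-05]
w 0.0515 0.0514 F 1.2 t 29.87
w 0.049 0.049 F -2.6 t 30.13
   k 0.07 F -2.4
   k -0.15 F 0.1
w 0.047 0.0474 F -3.5 t 30.86
   k -0.42 F -1.6
gripped 0.04748776450932071 [ 1.10661038 -0.75743951  2.25320355] [-0.16666632 -0.22762447 -0.06051011] 31.325
```

```bash
cat > knob3.py <<'E'
from h import *
import sys,json
g=np.load("geo.npz");bed,d=g["bed"],g["d"];n=np.array([-d[1],d[0],0])
k=np.load("k.npy");f0=np.load("f0.npy")
try: th=float(open("th").read())
except: th=0.
maxth=float(sys.argv[1]);st=float(sys.argv[2])
a0=np.arctan2(-d[1],-d[0]);peak=0;
t0=0.06 # bias
while th<maxth:
    th+=st;a=a0-th
    arm.move_l(k,R_down([np.cos(a),np.sin(a)]),feed=.1)
    f=np.array(arm.current_force())-f0;T=arm.current_torque()[2]
    print("%.2f th%.2f T%.3f f%s k%.2f,%.2f"%(arm.current_t(),th,T,f.round(1),(k-bed)@d*1e3,(k-bed)@n*1e3))
    fl=f.copy();fl[2]=0
    if np.linalg.norm(fl)>2.5: k=k+fl*.00004
    if abs(T)>peak: peak=abs(T)
    if peak>.3 and abs(T)<peak-.1: print("drop");break
    if np.linalg.norm(fl)>15: print("force");break
open("th","w").write(str(th));np.save("k.npy",k)
print(arm.current_width(),np.round(arm.current_joint_positions(),1))
E
python3 knob3.py 0.5 0.1
```

```text
31.57 th0.10 T-0.150 f[ 2.8 -1.7  2.2] k1.80,-0.42
31.82 th0.20 T-0.207 f[ 0.9 -0.6  4. ] k1.77,-0.55
32.08 th0.30 T-0.168 f[ 2.  -0.9  4.3] k1.77,-0.55
32.33 th0.40 T-0.210 f[ 1.7 -1.1  3.8] k1.77,-0.55
32.58 th0.50 T-0.160 f[ 2.2 -1.7  3.5] k1.77,-0.55
0.047150111355610584 [   8.9   28.4   92.9   -0.    58.6 -124.2]
```

```bash
python3 knob3.py 0.7 0.1
python3 - <<'E'
from h import *
cv2.imwrite("pics/w5.png",cv2.cvtColor(arm.snapshot("wrist"),cv2.COLOR_RGB2BGR))
b=cv2.cvtColor(arm.snapshot("side"),cv2.COLOR_RGB2BGR);cv2.imwrite("pics/s5.png",cv2.resize(b[230:430,170:390],None,fx=3,fy=3))
E
```

```text
32.83 th0.60 T-0.195 f[ 2.2 -1.8  3.5] k1.74,-0.66
33.08 th0.70 T-0.170 f[ 1.8 -2.7  5. ] k1.69,-0.76
0.047701111856210364 [   8.9   28.4   92.9    0.    58.6 -112.8]
```

View pics/w5.png

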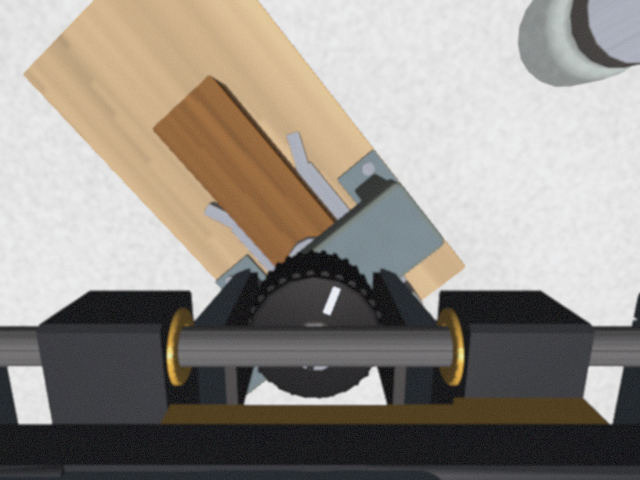

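View pics/s5.png

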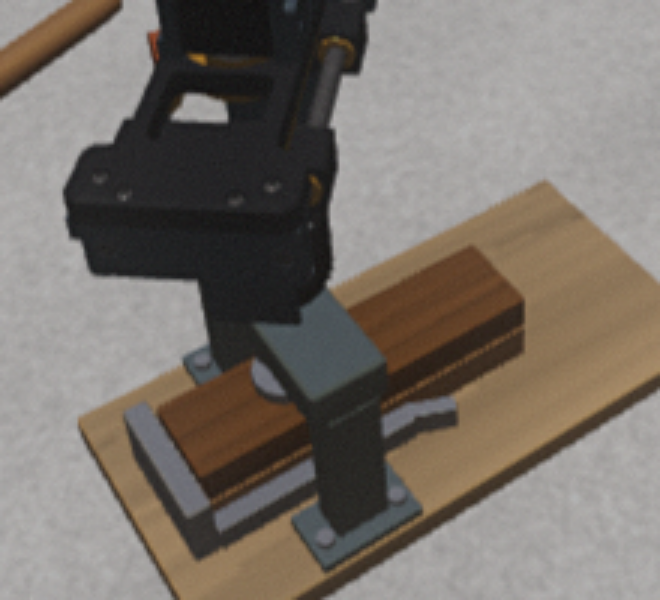

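The wrist view shows the mark at (332,300), turned together with the jaws and with no slip in the grip. The block is still at the stop. I'll keep turning.

```bash
python3 knob3.py 3.3 0.1
```

```text
33.42 th0.80 T-0.172 f[ 2.2 -1.7  5.4] k1.61,-0.86
33.67 th0.90 T-0.200 f[ 1.4 -1.7  6.6] k1.58,-0.97
33.92 th1.00 T-0.154 f[ 1.7 -1.9  5.4] k1.58,-0.97
34.17 th1.10 T-0.147 f[ 2.1 -1.6  6.1] k1.52,-1.06
34.42 th1.20 T-0.155 f[ 1.3 -1.5  6.7] k1.49,-1.16
34.67 th1.30 T-0.151 f[ 1.  -0.7  5.5] k1.49,-1.16
34.92 th1.40 T-0.125 f[ 1.  -1.7  6.2] k1.49,-1.16
35.17 th1.50 T-0.209 f[ 0.9 -1.6  6.5] k1.49,-1.16
35.42 th1.60 T-0.214 f[ 1.4 -2.5  6. ] k1.49,-1.16
35.67 th1.70 T-0.127 f[ 0.9 -1.8  6.9] k1.41,-1.24
35.92 th1.80 T-0.192 f[ 1.3 -2.1  7.6] k1.41,-1.24
36.17 th1.90 T-0.169 f[ 0.1 -1.8  5.2] k1.41,-1.24
36.42 th2.00 T-0.165 f[ 2.1 -2.2  8.2] k1.41,-1.24
36.67 th2.10 T-0.133 f[ 0.1 -1.8  7.6] k1.36,-1.35
36.92 th2.20 T-0.206 f[-1.1 -2.3  8.5] k1.36,-1.35
37.17 th2.30 T-0.122 f[-0.  -2.9  6.7] k1.26,-1.33
37.42 th2.40 T-0.181 f[-1.  -1.6  6. ] k1.15,-1.37
37.67 th2.50 T-0.213 f[-1.2 -1.8  8.4] k1.15,-1.37
37.92 th2.60 T-0.151 f[-1.2 -1.5  7.7] k1.15,-1.37
38.17 th2.70 T-0.131 f[-1.5 -2.4  8.1] k1.15,-1.37
38.42 th2.80 T-0.071 f[-1.4 -1.5 10.5] k1.04,-1.34
38.67 th2.90 T-0.144 f[-1.4 -0.5  7.5] k1.04,-1.34
38.92 th3.00 T-0.152 f[-0.8 -1.8 10.9] k1.04,-1.34
39.17 th3.10 T-0.189 f[-2.2 -1.7  7.7] k1.04,-1.34
39.42 th3.20 T-0.140 f[-1.1 -0.9  8.3] k0.95,-1.28
39.67 th3.30 T-0.161 f[-1.4  0.1  8.1] k0.95,-1.28
0.047327186052426626 [ 8.8 28.4 92.9  0.  58.7 36.1]
```

Run:
```python
from h import *
w=cv2.cvtColor(arm.snapshot("wrist"),cv2.COLOR_RGB2BGR);cv2.imwrite("pics/w6.png",w)
b=cv2.cvtColor(arm.snapshot("side"),cv2.COLOR_RGB2BGR);cv2.imwrite("pics/s6raw.png",b);cv2.imwrite("pics/s6.png",cv2.resize(b[230:430,170:390],None,fx=3,fy=3))
print(arm.current_tau().round(2) if hasattr(arm.current_tau(),'round') else arm.current_tau(),arm.current_torque())
```

```text
[  0.61 -75.65 -28.94   0.35  -0.49  -0.1 ] [-0.43274087  0.25035598 -0.15779804]
```

View pics/w6.png

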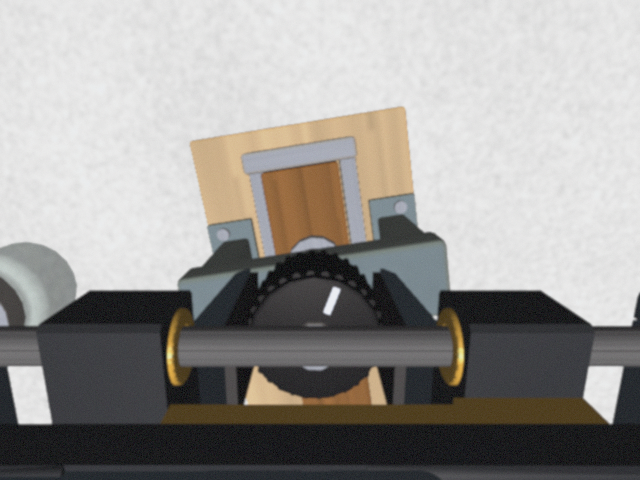

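View pics/s6.png

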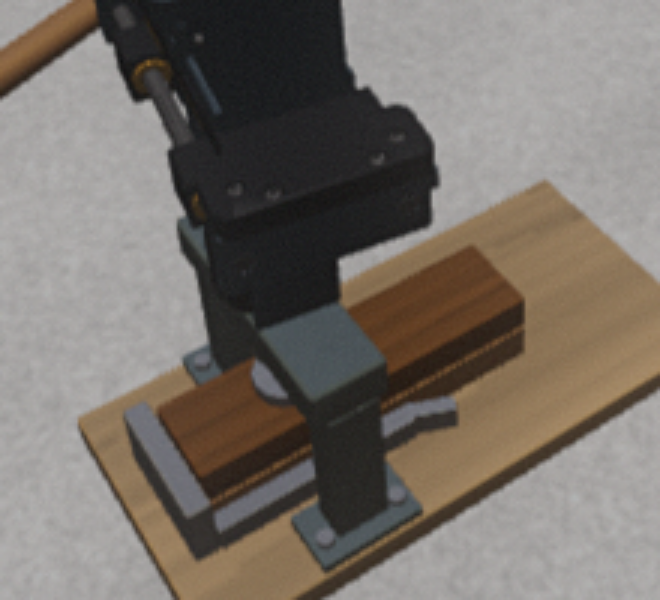

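Run:
```python
import cv2
f=lambda n:cv2.imread(n)[230:430,170:390]
a=f("pics/side4.png");o=f("pics/side0.png");b=cv2.resize(cv2.imread("pics/s5.png"),(220,200),interpolation=cv2.INTER_AREA);c=f("pics/s6raw.png")
cv2.imwrite("pics/cmp.png",cv2.hconcat([cv2.resize(x[95:160,55:120],(260,260),interpolation=cv2.INTER_CUBIC) for x in (a,b,c)]))
```

```text
(no output)
```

View pics/cmp.png

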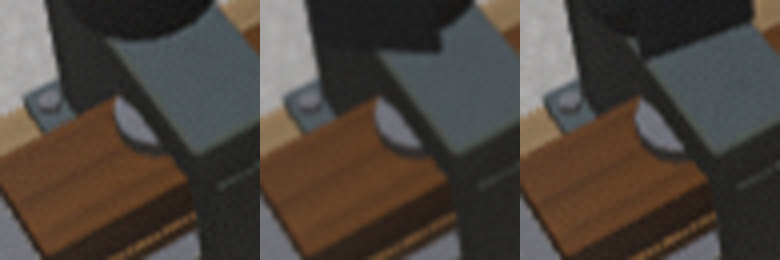

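Run:
```python
import cv2
f=lambda n:cv2.resize(cv2.imread(n)[270:400,240:390],(400,346),interpolation=cv2.INTER_CUBIC)
cv2.imwrite("pics/cmpw.png",cv2.hconcat([f("pics/w5.png"),f("pics/w6.png")]))
```

```text
(no output)
```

View pics/cmpw.png

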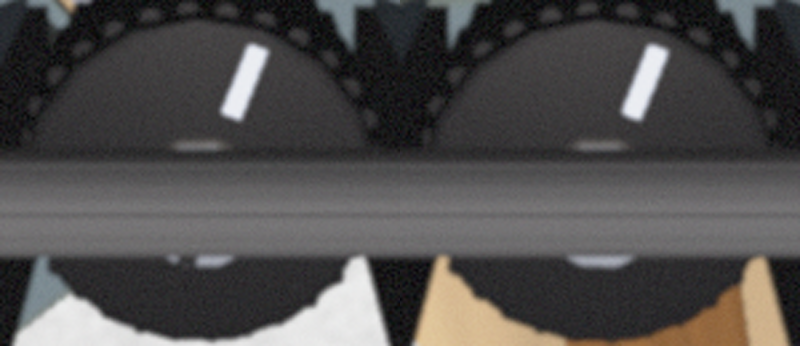

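The wrist zoom shows the slot on the spindle no longer parallel to the white mark, and not at the angle one click would give. So the ratchet has slipped about two clicks, or three at most, even though the torque reading showed nothing. I'll stop turning, release and verify from above.

Run:
```python
from h import *
arm.grip(.070);p=np.array(arm.current_ee_pos());print(arm.current_t(),arm.current_width(),arm.current_force())
arm.move_l(p+[0,0,.13],None,feed=.2)
cv2.imwrite("pics/w7.png",cv2.cvtColor(arm.snapshot("wrist"),cv2.COLOR_RGB2BGR))
q=list(arm.current_joint_positions());q[0]-=45;arm.move_joints(q)
print(arm.current_t())
b=cv2.cvtColor(arm.snapshot("side"),cv2.COLOR_RGB2BGR);cv2.imwrite("pics/s7raw.png",b)
a=cv2.cvtColor(arm.snapshot("top"),cv2.COLOR_RGB2BGR);cv2.imwrite("pics/t7raw.png",a)
cv2.imwrite("pics/c7.png",cv2.hconcat([cv2.resize(a[225:295,155:225],(400,400),interpolation=2),cv2.resize(b[280:400,200:320],(400,400),interpolation=2)]))
```

```text
40.3167 0.06966576181905614 [-0.54605791 -0.78944002  0.01033333]
42.7333
```

View pics/c7.png

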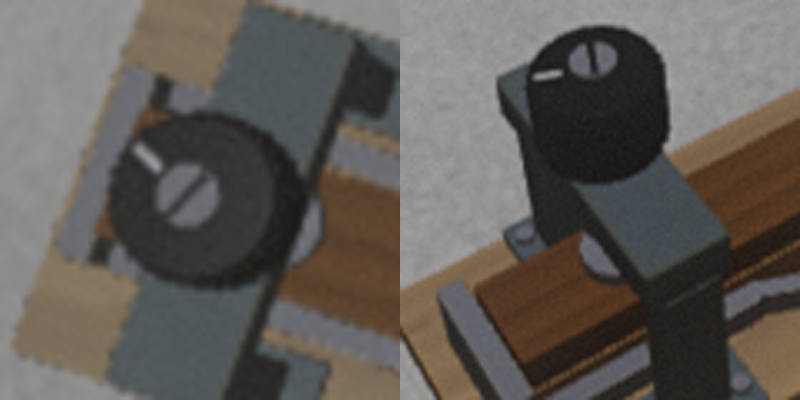

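View pics/s7raw.png

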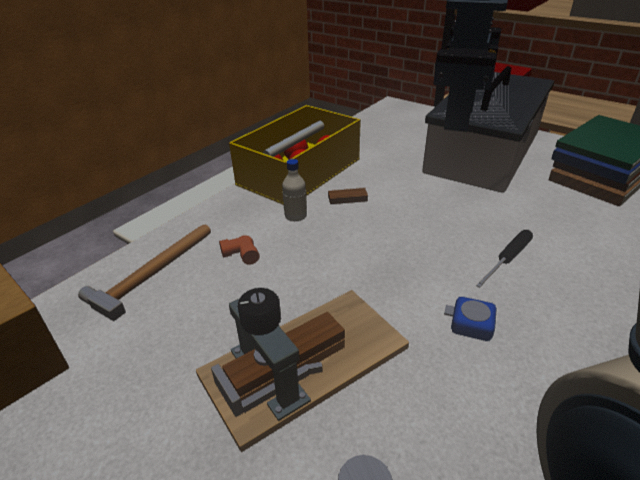

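View pics/t7raw.png

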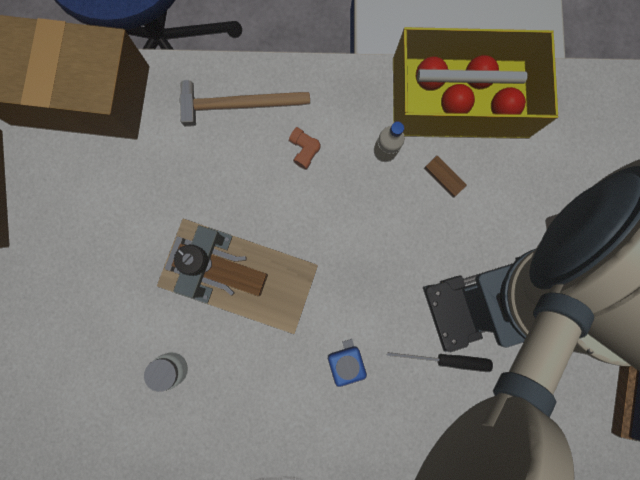

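The slot is now perpendicular to the mark, so exactly two clicks. The block is at the stop and everything else is where it was. One last check is whether the foot sits on the block, done by projecting its underside at block-top height.

Run:
```python
from h import *
g=np.load("geo.npz");bed,d=g["bed"],g["d"];n=np.array([-d[1],d[0],0]);ax=bed+d*.0015-n*.0006
vs=[]
for nm in("side7","side4"):
  b=cv2.imread("pics/s7raw.png" if nm=="side7" else "pics/side4.png");b=cv2.resize(b[330:380,235:300],(390,300),interpolation=2)
  for h,c in((40,(0,255,0)),(44,(0,0,255))):
    q=np.array([(proj("side",ax+.016*(d*np.cos(t)+n*np.sin(t))+[0,0,h/1e3])-[235,330])*6+2.5 for t in np.linspace(0,6.28,60)]);cv2.polylines(b,[np.int32(q)],True,c,1)
  vs.append(b)
cv2.imwrite("pics/foot.png",cv2.hconcat(vs))
```

```text
(no output)
```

View pics/foot.png

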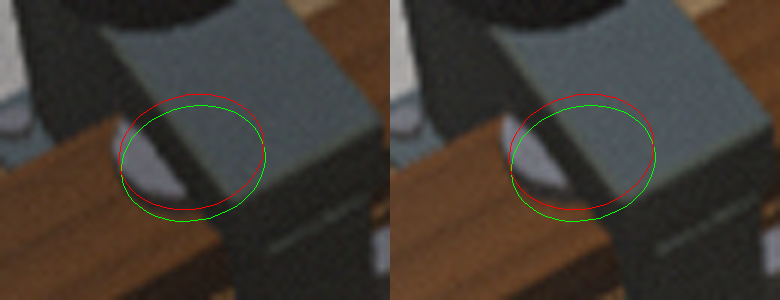

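```bash
python3 -c "
from rig import arm
print(arm.current_t(),arm.current_force());arm.sign_off()"
```

```text
42.8333 [-0.31753563 -0.88557497 -0.09581513]
the job is handed in; nothing more can be done
```

The block is slid home against the end stop and clamped, and the knob slipped two clicks. I handed the job in at 42.8 s of the 69 s allowed.

- **Block:** I slid it in gripped near its outer end, in 0.6 mm steps for the last 8 mm, and stopped at the first contact, about 9 N. The side view then showed its end on the stop.
- **Knob:** I centred on it by touch, gripped at the gripper's fixed 30 N, and turned it 3.3 rad clockwise at about 0.4 rad/s. Sideways forces stayed under about 4 N.
- **Two clicks:** After release, the spindle slot stands at a right angle to the white mark. It started parallel to it.
- **Clamped:** The foot came down about 3 mm onto the block. The spindle advanced about 5.2 mm, so about 0.7 rad went into winding up the spring, within the expected 0.5 to 0.9.
- **Other objects:** The last top and side views show them where they started.

**Checks that disagreed:**
- The wrist torque reading never showed the tightening or the clicks, so my automatic stop did not trigger. I stopped at a preset angle limit, and the click count rests only on the pictures.
- The stop was met about 3 mm further along than my camera estimate, within the combined camera error.

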